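# Clip the shop keys back onto the counter's anchor eye

## Robot

A 6-joint arm with a two-finger parallel gripper is mounted at the origin on a cart in front of the work surface, level with it; the furniture and walls round the work are solid. World frame = base frame: x ahead of the robot, y to its left, z up, the work surface at z = 0. Lengths are in mm, angles in rad, forces in N, time in s.
With the tool pointing down it reaches from about 350 to 875 mm from the base axis. Payload 4.2 kg.
Tool frame: the origin (TCP) lies at the very end of the fingers, on their centre line; the grasp point (between the pads) lies 19 mm behind it; z points along the fingers, y is the line along which they close (so a half turn about z gives the same grasp; the last joint's range is limited). The gripper opens to 85 mm and grips with 20 to 120 N. Pads are 22 mm wide; open, the fingers measure 114 mm over their backs; the gripper's body (76 mm by 85 mm) begins 54 mm behind the grasp point. The pads swing forward as they close: fully open they stand 13 mm farther back than shut.
Start: joints at [-0.914, 0.385, 0.008, 0, -1.194, -0.259], TCP at [242.133, -576.169, 231.312] pointing down, gripper open.
Joint ranges: [-3.14, 3.14], [-1.21, 2.06], [-1.07, 1.41], [-3.16, 2.05], [-2.99, -0.16], [-3.1, 3.1]. Speed limits (rad/s): [2.79, 2.79, 3.14, 3.14, 3.14, 3.14].

## Interface

Orientations are given as a unit quaternion [x, y, z, w].
In Python, from bench import arm gives the robot as it stands. The module is installed in compiled form; this text tells all that it offers.
- The arm moves only by the tool drive_tool, never from a script. Its argument "targets" is a list of rows, each a list of 5 numbers: the closure, from -1 (fully open) to 1 (shut), then the shift along the tool's x, y, z in mm, then the turn about the tool's z in degrees. In form: [[grip, tx, ty, tz, roll], ...]. A call has 1 to 12 rows; each row is the pose to reach, as a shift and turn from the pose commanded when the call began, along the tool's axes at that moment; what a row does not reach only later rows make up. A row lasts 1/10 s, in which the tool goes at most 50 mm and 8.59 degrees, less where a joint would pass 70% of its speed; a pose out of reach is approached as far as the arm can. A call with a gripper value outside its range is refused whole. The fingers move at their own pace and stop on an object; the grip force is fixed at half the most. Time passes only in rows, so rows that repeat a pose let the fingers close. It gives the time, the measured TCP pose, the force, the opening and the grip force at its end, in the units of the state.
- arm.read_state(): the state, without advancing time (a new reading comes with each control period).
- arm.get_image(name): name is "scene" or "side" or "wrist"; returns the picture (480x640x3 uint8, blue, green, red); there is no depth.
- arm.camera_params(name): a dict with "fov_y" (degrees; the focal length in pixels is half the picture's height over the tangent of half this angle, whatever the lens; pixels are square), "cx", "cy" (the principal point, pixels), "rvec" (rotation vector, rad) and "tvec" (3), from world to camera coordinates, as OpenCV has them; the wrist camera has in their place "tool_from_camera" (4x4, takes a point from camera to tool coordinates, whose origin is the TCP and whose axes are the flange's). Camera axes: x right, y down, z forward; pixel columns grow to the right and rows downward; lengths in mm; the calibration is good to about 2 mm. The wrist camera is an equidistant fisheye: a pixel r from the principal point sees the ray r / f radians off the axis. A picture is of the moment at which its call begins: read the wrist's pose just before it. camera_params takes no time and is no camera call.
- arm.job_done(): hands the job in; it is judged then, once.
The state is a dict: "clock": time; "joints": joint angles; "joint_vel": joint speeds; "joint_efforts": joint torques, N m; "position": TCP position; "ee_rot": TCP orientation; "contact_force": force on the tool from outside, world axes, zero at the start; "wrist_torque": the same for the moment, N m; "gripper_width": finger opening in mm; "grasp_force": force on a finger pad.
Only numpy, scipy, OpenCV 4.12 (cv2) and the standard library are available. Lean on these libraries where they do the work, as an engineer would, in place of code of your own. Each camera call takes 0.05 s, during which the arm holds its last target. There are 200 camera calls.

## Task

The shop's keys belong clipped to the steel eye that is screwed to the counter, so that nobody can walk off with them. Pick them up, press the snap clip's sprung gate in against one leg of the eye so that the leg passes the nose and the gate springs shut behind it, and draw the keys gently back until the bow of the clip pulls on the leg, holding that pull a moment, to be sure that it has caught. Then lay the keys down flat on the counter, still clipped, without ever forcing the clip or the eye and without disturbing the things around.

Things in the scene. Friction and masses are not known exactly. Their poses are not given: they have to be found in the camera images.
- shop_keys: Flat black key organiser (keys folded between two plates), 74 long, 26 wide, 16 thick, 0.08-0.16 kg, lying flat; a steel snap clip is fixed to its front end. Origin: centre of its underside; x runs along it to the clip, y to the gate's side, z up. Pinch its flat long sides (y = -13 and 13, x = -37 to 37). The clip lies in the plane z = 8: a closed pear-shaped loop of 7 mm bar, from x = 42 (tail) to 109 (bow).
- clip_gate (a joint): Angle of the gate, rad: 0 shut, growing as its free end goes inward (to -y of the keys) to a stop at 0.70. The gate is a straight 6 mm rod from its hinge at (52, 12, 8) to x = 88, where it closes the gap to the nose. Its spring shuts it: 0.06 N m when shut, 0.144 at the stop; a leg pressing at x = 79 feels about 2 N at first, 4 N when it can pass the nose.
- gate_press (a point): Outer face of the gate where a leg should press, (79, 15, 8) mm in the keys' frame. Pressed there, a leg can pass under the nose once its centre is at y = 4 or less; the gate meets its stop, and the force jumps, with the leg's centre near y = -1.5. A leg meeting the gate below x = 73 reaches the stop before it can pass; above 84 it lands on the nose.
- nose_tip (a point): Round tip of the fixed nose, which points back to the gate's free end, (88.5, 12, 8) mm in the keys' frame; the nose is 7 mm thick and its inner face is at y = 8.5. Once past it (leg's centre beyond x = 91) the leg is in the bow and the gate springs shut behind it.
- bow_seat (a point): Where the leg's centre is when it sits in the bow and takes the pull, (101.5, -1.5, 8) mm in the keys' frame. The spine opposite the gate is a straight bar with its inner face at y = -11.5. Clip and eye are rigid. A pull of 6 to 9 N, held half a second, is a fair test; over 15 N is forcing them.
- anchor_eye: The eye: an upright U-bolt of 8 mm steel bar, clamped through two slots of a plate 66 x 84 x 4 mm screwed to the counter. Origin: middle of the plate's underside; z up; x along the slots, away from the robot at zero turn; legs on y = -18 and 18 mm, straight from z = 4 to 34, joined by a round crown with its top at 56. Legs and crown stand together up to 6 mm before or behind x = 0: not measured.
- slot_right (a point): 22 mm above the middle of the right leg's slot, (0, -18, 22) mm in the plate's frame. The leg itself is rigidly clamped somewhere from 6 mm before to 6 mm behind this point along the plate's x.
- slot_left (a point): The same for the left leg, (0, 18, 22) mm in the plate's frame. The gap between the legs is 28 mm.
- glue_stick: Bystander: an upright glue stick, 26 mm across, 91 mm tall, left of the eye. Origin: centre of its foot, z up.
- tape_roll: Bystander: a roll of black tape lying flat, 62 mm across, 19 mm high, right of the keys. Origin: centre of its underside.
- lighter: Bystander: a pocket lighter, 79 x 24 x 12 mm, lying left of the eye. Origin: centre of its underside.

How it is judged (in metres and radians):
On the way, in this order (a step that is already met when the one before it is completed fails the run):
1. a leg of the eye presses the clip's gate inward and enters the clip (value of joint clip_gate above 0.3 rad and contact force between shop_keys and anchor_eye above 0.8 N and ((x of slot_right in the frame of shop_keys between 0.043 and 0.109 m and y of slot_right in the frame of shop_keys between -0.015 and 0.012 m) or (x of slot_left in the frame of shop_keys between 0.043 and 0.109 m and y of slot_left in the frame of shop_keys between -0.015 and 0.012 m))), for 0.05 s.
2. with the gate sprung shut behind the leg, the bow of the clip pulls on the leg with at least 4 N (value of joint clip_gate below 0.06 rad and ((x of slot_right in the frame of shop_keys between 0.088 and 0.109 m and y of slot_right in the frame of shop_keys between -0.015 and 0.012 m) or (x of slot_left in the frame of shop_keys between 0.088 and 0.109 m and y of slot_left in the frame of shop_keys between -0.015 and 0.012 m)) and height (world z) of shop_keys below 0.045 m and contact force between shop_keys and anchor_eye above 4 N), for 0.3 s.
At the end, for the whole second after the job is handed in: A leg of the eye stands inside the closed loop of the clip, the gate is shut (under 0.06 rad), and the keys lie at rest, released, flat on the counter (middle of their underside under 15 mm above it, tilted less than 0.2 rad) (value of joint clip_gate below 0.06 rad and ((x of slot_right in the frame of shop_keys between 0.043 and 0.109 m and y of slot_right in the frame of shop_keys between -0.015 and 0.012 m) or (x of slot_left in the frame of shop_keys between 0.043 and 0.109 m and y of slot_left in the frame of shop_keys between -0.015 and 0.012 m)) and height (world z) of shop_keys below 0.015 m and angle between shop_keys's own z axis and vertical below 0.2 rad and linear speed of shop_keys below 0.02 m/s and contact force between the fingers and shop_keys below 0.1 N); the robot touches nothing.
It fails at once if the clip is forced: keys and eye press on each other with more than 15 N (contact force between shop_keys and anchor_eye above 15 N).
It fails at once if a thing standing around is pushed more than 25 mm (distance of any of glue_stick, tape_roll, lighter from where it was at the start of the episode above 0.025 m).
It fails at once if the glue stick is knocked over (angle between glue_stick's own z axis and vertical above 0.5 rad).
It also fails if it takes over 54 s, if anything falls off the work surface, if the arm or the gripper's body presses on something with over 40 N, if the wrist force passes 120 N, or if a joint passes its speed limit or range.

## Working session

There is one attempt and no reset: what is moved stays moved. The work goes in short steps, Python scripts to look and compute and a tool call to move; the robot and the scene stay as the last step left them, time stands still between calls to the robot, and variables do not carry over. Pictures are saved under pics/ and viewed, at most 11 in all, crops included, and the job is handed in when it is done.

Besides the shell and the picture viewer there is one more tool, called after "Call:" as a command line: name --pt "numbers of a row" for each row, then --argument value for the rest. drive_tool: Moves the arm, as the interface text tells. Its arguments: {"type":"object","properties":{"targets":{"type":"array","items":{"type":"array","items":{"type":"number"}}}},"required":["targets"]}

```bash
mkdir -p pics; cat > h.py <<'E'
import numpy as np, cv2
from bench import arm
from scipy.spatial.transform import Rotation as R
def f(p): return 240/np.tan(np.radians(p["fov_y"])/2)
def ray(name,uv,st=None):
    p=arm.camera_params(name); uv=np.array(uv,float); d=(uv-[p["cx"],p["cy"]])/f(p)
    if name=="wrist":
        st=st or arm.read_state(); r=np.hypot(*d)+1e-12
        v=np.array([*(d/r*np.sin(r)),np.cos(r)]); T=np.array(p["tool_from_camera"])
        Q=R.from_quat(st["ee_rot"]).as_matrix()
        return Q@T[:3,3]+np.array(st["position"]), Q@T[:3,:3]@v
    M=cv2.Rodrigues(np.array(p["rvec"],float))[0]; t=np.array(p["tvec"],float).ravel()
    v=M.T@np.array([*d,1]); return -M.T@t, v/np.linalg.norm(v)
def proj(name,X,st=None):
    p=arm.camera_params(name); X=np.array(X,float)
    if name=="wrist":
        st=st or arm.read_state(); Q=R.from_quat(st["ee_rot"]).as_matrix(); T=np.array(p["tool_from_camera"])
        c=T[:3,:3].T@(Q.T@(X-st["position"])-T[:3,3]); r=np.hypot(c[0],c[1]); a=np.arctan2(r,c[2])
        return c[:2]/r*a*f(p)+[p["cx"],p["cy"]]
    M=cv2.Rodrigues(np.array(p["rvec"],float))[0]; c=M@X+np.array(p["tvec"],float).ravel()
    return c[:2]/c[2]*f(p)+[p["cx"],p["cy"]]
def onz(name,uv,z,st=None):
    o,v=ray(name,uv,st); return o+v*(z-o[2])/v[2]
def tri(rs):
    A=np.zeros((3,3));b=np.zeros(3)
    for o,v in rs:
        P=np.eye(3)-np.outer(v,v);A+=P;b+=P@o
    X=np.linalg.solve(A,b); return X,[np.linalg.norm((np.eye(3)-np.outer(v,v))@(X-o)) for o,v in rs]
E
python3 - <<'E'
from h import *
s=arm.read_state();print(s)
for n in("scene","side","wrist"):
    print(n,arm.camera_params(n)); cv2.imwrite(f"pics/{n}0.png",arm.get_image(n))
E
```

```text
{'clock': 0.0, 'joints': array([-9.14398807e-01,  3.85555020e-01,  6.66856179e-03, -4.85599233e-04,
       -1.19395961e+00, -2.58579635e-01]), 'joint_vel': array([-0.00128831, -0.00042909,  0.00086449, -0.00119399, -0.00034174,
        0.00047255]), 'joint_efforts': array([-1.20815159e-03, -3.92283833e+01,  1.88406193e+01,  4.18636009e+00,
       -4.63723336e-03, -9.04459867e-07]), 'position': array([ 241.92549231, -575.67910516,  230.24119421]), 'ee_rot': array([-1.97511983e-01,  9.80299911e-01,  1.01915411e-03, -2.50216243e-04]), 'contact_force': array([-0.30342842, -0.14985256, -0.67221478]), 'wrist_torque': array([-0.03374841,  0.01322127,  0.04661705]), 'grasp_force': 0.0, 'gripper_width': 85.17611599196064}
scene {'fov_y': 45.404063464880224, 'cx': 321.8214474896794, 'cy': 245.84915150190247, 'rvec': array([ 1.37122018,  2.43989754, -0.65056317]), 'tvec': array([ 259.63075718, -274.61143301, 1580.0230464 ])}
side {'fov_y': 47.893128864603284, 'cx': 320.48003554454374, 'cy': 235.0920033551781, 'rvec': array([ 0.87206839, -2.45735889,  1.13013579]), 'tvec': array([ 302.20148515,  241.97346008, 1079.46268561])}
wrist {'fov_y': 65.70646984690485, 'cx': 320.3338432459833, 'cy': 237.8446027894782, 'tool_from_camera': array([[-1.63772461e-05, -9.47488599e-01, -3.19789549e-01,
         8.32123864e+01],
       [ 1.00000000e+00, -2.02298638e-05,  8.72548592e-06,
        -2.21213743e-01],
       [-1.47365974e-05, -3.19789548e-01,  9.47488599e-01,
        -1.42215318e+02],
       [ 0.00000000e+00,  0.00000000e+00,  0.00000000e+00,
         1.00000000e+00]])}
```

View pics/scene0.png

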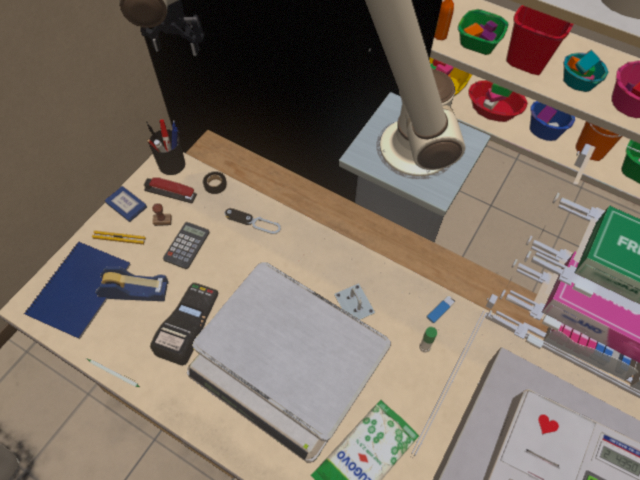

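View pics/side0.png

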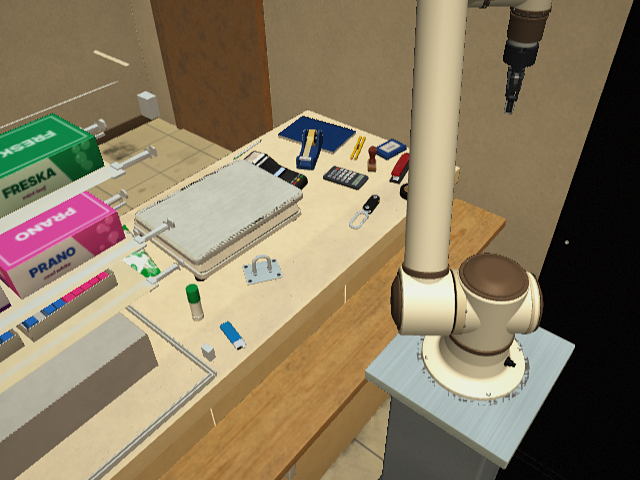

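The scene view shows the keys at (238,214) with the clip running to (280,227), and the eye plate at (354,300). The side view has the keys at (372,203), the clip at (358,218) and the eye at (263,268). The tape roll is at (215,182), the glue stick at (430,337) and the lighter at (441,308) in the scene view.

```bash
python3 - <<'E'
from h import *
np.set_printoptions(precision=1,suppress=True)
for n,a,b in(("body",(238,214),(372,203)),("clip",(268,224),(358,219)),("plate",(354,300),(263,270)),("tape",(215,182),(403,190)),("glue top",(431,330),(192,288)),("lighter",(441,308),(233,335))):
    print(n,tri([ray("scene",a),ray("side",b)]),onz("scene",a,5))
s=arm.read_state();print(R.from_quat(s["ee_rot"]).as_matrix())
E
```

```text
body (array([ 444.2, -282.3,    9.6]), [np.float64(0.26583786775489315), np.float64(0.2658378677547555)]) [ 441.8 -284.8    5. ]
clip (array([ 430.6, -200.3,   12.3]), [np.float64(0.0816774905977876), np.float64(0.08167749059775474)]) [ 427.  -203.4    5. ]
plate (array([496.7,  84.6,   4.7]), [np.float64(0.6348672306717865), np.float64(0.6348672306717366)]) [496.5  84.1   5. ]
tape (array([ 403.8, -378.8,   20.9]), [np.float64(6.029529192467922), np.float64(6.0295291924680265)]) [ 391.3 -394.2    5. ]
glue top (array([508.3, 272.5,  87.8]), [np.float64(0.4686075950405977), np.float64(0.46860759504062977)]) [470.2 270.1   5. ]
lighter (array([408.9, 265.7,   5.9]), [np.float64(0.6588367793506276), np.float64(0.6588367793506339)]) [408.8 266.3   5. ]
[[-0.9 -0.4 -0. ]
 [-0.4  0.9  0. ]
 [ 0.   0.  -1. ]]
```

View pics/wrist0.png

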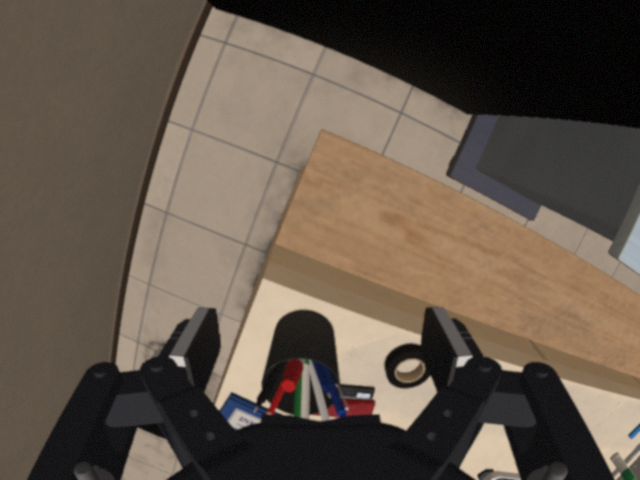

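The wrist view shows only the pen cup and the tape roll, at (405,367). I'll move over the keys with the tool's x along the clip, so the camera looks down on the clip.

Call:
drive_tool --pt "-1 -300 193 10 103" --pt "-1 -300 193 10 103" --pt "-1 -300 193 10 103" --pt "-1 -300 193 10 103" --pt "-1 -300 193 10 103" --pt "-1 -300 193 10 103" --pt "-1 -300 193 10 103" --pt "-1 -300 193 10 103" --pt "-1 -300 193 10 103" --pt "-1 -300 193 10 103" --pt "-1 -300 193 10 103" --pt "-1 -300 193 10 103"

```text
clock: 1.35
position: [443.8, -281.7, 221.0]
ee_rot: [0.61, 0.793, -0.0, -0.0]
contact_force: [-0.4, -0.2, 0.6]
gripper_width: 85.1
grasp_force: 0.0
```

Call:
drive_tool --pt "-1 0 0 0 0" --pt "-1 0 0 0 0" --pt "-1 0 0 0 0"

```text
clock: 1.65
position: [443.8, -282.0, 221.2]
ee_rot: [0.606, 0.795, -0.0, -0.0]
contact_force: [0.3, -0.4, -0.5]
gripper_width: 85.5
grasp_force: 0.0
```

```bash
python3 - <<'E'
from h import *
np.set_printoptions(precision=2,suppress=True)
s=arm.read_state();cv2.imwrite("pics/w1.png",arm.get_image("wrist"));import json
json.dump({k:list(s[k]) for k in("position","ee_rot","joints")},open("s1.json","w"))
print(s["clock"],s["position"],R.from_quat(s["ee_rot"]).as_matrix()[:2,0],s["joints"],s["contact_force"])
E
```

```text
1.65 [ 443.83 -282.03  221.2 ] [-0.26  0.96] [-0.26  0.22 -0.25 -0.   -1.1  -2.62] [ 0.28 -0.39 -0.5 ]
```

View pics/w1.png

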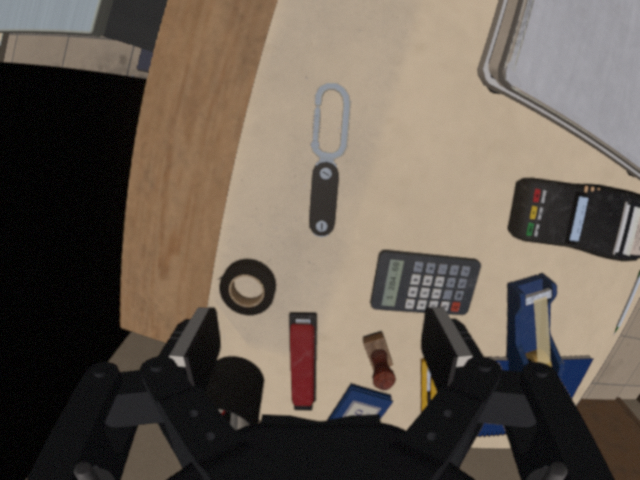

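The wrist view shows the keys' body at (323,200) with its screws at (325,172) and (321,227). The clip loop is above it up to (333,85), with the gate on the left. The tape roll is at (248,287), clear of the fingers. Next I measure the keys from this view and the scene and side views.

```bash
cat > k.py <<'E'
from h import *
np.set_printoptions(precision=2,suppress=True)
def blob(m,near):
    n,l,st,c=cv2.connectedComponentsWithStats(m.astype(np.uint8)); i=[i for i in range(1,n) if st[i,4]>25]
    i=min(i,key=lambda i:np.hypot(*(c[i]-near))); return np.argwhere(l==i)[:,::-1].astype(float),c[i]
E
python3 - <<'E'
from k import *
import json
s=json.load(open("s1.json")); im=cv2.imread("pics/w1.png")
print("tcp0 px",proj("wrist",[443.8,-282,0],s))
p,c=blob(cv2.morphologyEx((im.max(2)<90).astype(np.uint8),cv2.MORPH_CLOSE,np.ones((3,3))),(323,200)); print("px body",len(p),c,p.min(0),p.max(0))
W=np.array([onz("wrist",q,16,s)[:2] for q in p]).astype(np.float32); r=cv2.minAreaRect(W); print("top z16 rect",r)
hsv=cv2.cvtColor(im,cv2.COLOR_BGR2HSV)
m=(hsv[...,1]<45)&(hsv[...,2]>90); m[:,:300]=0;m[:,360:]=0;m[165:]=0;m[:75]=0
p2=np.argwhere(m)[:,::-1]; print("clip",len(p2),p2.min(0),p2.max(0))
W2=np.array([onz("wrist",q,8,s)[:2] for q in p2]).astype(np.float32); print("clip rect z8",cv2.minAreaRect(W2))
sc=cv2.imread("pics/scene0.png");sd=cv2.imread("pics/side0.png")
a,ca=blob(sc.max(2)<90,(238,214)); b,cb=blob(sd.max(2)<90,(373,203)); print(ca,len(a),cb,len(b))
print(tri([ray("wrist",c,s),ray("scene",ca),ray("side",cb)]))
# screw line as axis
for q in((325.5,172.5),(321.5,227)): print(onz("wrist",q,16,s))
E
```

```text
tcp0 px [321.25 199.27]
px body 1505 [323.28 198.28] [310. 162.] [337. 235.]
top z16 rect ((444.6251220703125, -278.0430603027344), (24.382970809936523, 72.21331024169922), 11.310046195983887)
clip 1549 [310  82] [351 164]Traceback (most recent call last):
  File "<stdin>", line 10, in <module>
  File "h.py", line 23, in onz
    o,v=ray(name,uv,st); return o+v*(z-o[2])/v[2]
        ~~~^^^^^^^^^^^^
  File "h.py", line 6, in ray
    p=arm.camera_params(name); uv=np.array(uv,float); d=(uv-[p["cx"],p["cy"]])/f(p)
ValueError: time passes only in moves, steps and waits
```

```bash
python3 - <<'E'
import re
t=open("h.py").read().replace('arm.camera_params(name)','CP[name]').replace('def f(p)','CP={n:arm.camera_params(n) for n in("scene","side","wrist")}\ndef f(p)',1)
open("h.py","w").write(t)
E
python3 - <<'E'
from k import *
import json
s=json.load(open("s1.json")); im=cv2.imread("pics/w1.png")
p,c=blob(cv2.morphologyEx((im.max(2)<90).astype(np.uint8),cv2.MORPH_CLOSE,np.ones((3,3))),(323,200))
hsv=cv2.cvtColor(im,cv2.COLOR_BGR2HSV)
m=(hsv[...,1]<45)&(hsv[...,2]>90); m[:,:300]=0;m[:,360:]=0;m[165:]=0;m[:75]=0
p2=np.argwhere(m)[:,::-1]
W2=np.array([onz("wrist",q,8,s)[:2] for q in p2]).astype(np.float32); print("clip rect z8",cv2.minAreaRect(W2))
sc=cv2.imread("pics/scene0.png");sd=cv2.imread("pics/side0.png")
a,ca=blob(sc.max(2)<90,(238,214)); b,cb=blob(sd.max(2)<90,(373,203)); print(ca,len(a),cb,len(b))
print(tri([ray("wrist",c,s),ray("scene",ca),ray("side",cb)]),tri([ray("wrist",c,s),ray("side",cb)]))
for q in((325.5,172.5),(321.5,227)): print(onz("wrist",q,16,s))
E
```

```text
clip rect z8 ((432.140380859375, -206.81443786621094), (35.653594970703125, 80.32756042480469), 10.4028902053833)
[238.55 216.35] 224 [371.28 203.52] 155
(array([ 445.99, -279.69,    6.72]), [np.float64(1.1304072453320573), np.float64(1.6628658524211997), np.float64(1.6454684924338678)]) (array([ 444.58, -278.64,    9.6 ]), [np.float64(0.34563621325102306), np.float64(0.34563621325111193)])
[ 439.8  -252.46   16.  ]
[ 450.41 -305.23   16.  ]
```

The keys' centre is at (444.6, -278.0), heading 101.3°. The centroid triangulates to z of about 9.6, which fits the 16 mm thickness. Now I grasp at keys x of about +8.

Call:
drive_tool --pt "-1 12 2 40 4.1" --pt "-1 12 2 90 4.1" --pt "-1 12 2 135 4.1" --pt "-1 12 2 175 4.1" --pt "-1 12 2 205 4.1" --pt "-1 12 2 219 4.1" --pt "-1 12 2 219 4.1" --pt "-1 12 2 219 4.1" --pt "1 12 2 219 4.1" --pt "1 12 2 219 4.1" --pt "1 12 2 219 4.1" --pt "1 12 2 219 4.1"

```text
clock: 2.9
position: [443.0, -270.0, 2.9]
ee_rot: [0.635, 0.772, 0.0, 0.001]
contact_force: [0.3, 0.2, -0.2]
gripper_width: 28.2
grasp_force: 0.0
```

Call:
drive_tool --pt "1 0 0 0 0" --pt "1 0 0 0 0" --pt "1 0 0 0 0" --pt "1 0 0 0 0"

```text
clock: 3.3
position: [443.3, -270.1, 3.2]
ee_rot: [0.635, 0.772, 0.0, 0.001]
contact_force: [-0.2, 0.7, 6.1]
gripper_width: 24.2
grasp_force: 59.7
```

Call:
drive_tool --pt "1 0 0 -20 0" --pt "1 0 0 -60 0" --pt "1 0 0 -105 -8" --pt "1 0 0 -150 -16" --pt "1 0 0 -150 -24.5" --pt "1 0 0 -150 -33" --pt "1 0 0 -150 -41.5" --pt "1 0 0 -150 -50" --pt "1 0 0 -150 -58.5" --pt "1 0 0 -150 -67" --pt "1 0 0 -150 -75" --pt "1 0 0 -150 -83"

```text
clock: 4.5
position: [442.1, -269.7, 151.7]
ee_rot: [-0.039, 0.999, 0.0, -0.001]
contact_force: [0.8, 0.3, -1.7]
gripper_width: 24.4
grasp_force: 59.2
```

Call:
drive_tool --pt "1 1 30 0 -8" --pt "1 2 65 0 -16.5" --pt "1 2 100 0 -25" --pt "1 3 135 0 -33.5" --pt "1 4 170 0 -42" --pt "1 4 205 0 -50.5" --pt "1 5 240 0 -59" --pt "1 6 275 0 -67.5" --pt "1 6 305 0 -76" --pt "1 7 325 0 -84.5" --pt "1 7 335 0 -93" --pt "1 7 340 0 -101"

```text
clock: 5.7
position: [410.8, 69.6, 152.0]
ee_rot: [0.796, -0.605, -0.0, 0.0]
contact_force: [0.4, 0.1, -1.2]
gripper_width: 24.5
grasp_force: 59.3
```

Call:
drive_tool --pt "1 0 0 0 -8" --pt "1 0 0 0 -16" --pt "1 0 0 0 -24" --pt "1 0 0 0 -32" --pt "1 0 0 0 -40" --pt "1 0 0 0 -48" --pt "1 0 0 0 -56" --pt "1 0 0 0 -64" --pt "1 0 0 0 -71" --pt "1 0 0 0 -75" --pt "1 0 0 0 -75" --pt "1 0 0 0 -75"

```text
clock: 6.9
position: [411.0, 68.6, 152.1]
ee_rot: [1.0, 0.0, -0.0, 0.0]
contact_force: [0.6, -1.2, -2.3]
gripper_width: 24.4
grasp_force: 59.3
```

```bash
cat >> k.py <<'E'
import json
def snap(name,n,keys=("position","ee_rot","joints","contact_force")):
    s=arm.read_state();cv2.imwrite(f"pics/{n}.png",arm.get_image(name))
    s={k:(list(s[k]) if k!="clock" else s[k]) for k in keys+("clock",)}; json.dump(s,open(f"{n}.json","w"))
    X=R.from_quat(s["ee_rot"]).as_matrix(); print(s["clock"],np.array(s["position"]),"head",np.degrees(np.arctan2(X[1,0],X[0,0])),np.array(s["joints"]),np.array(s["contact_force"]))
E
python3 - <<'E'
from k import *
snap("wrist","w2")
E
```

```text
6.9 [411.03  68.57 152.08] head 0.01830619135071099 [ 0.56  0.11 -0.59 -0.   -0.87  1.01] [ 0.56 -1.19 -2.33]
```

View pics/w2.png

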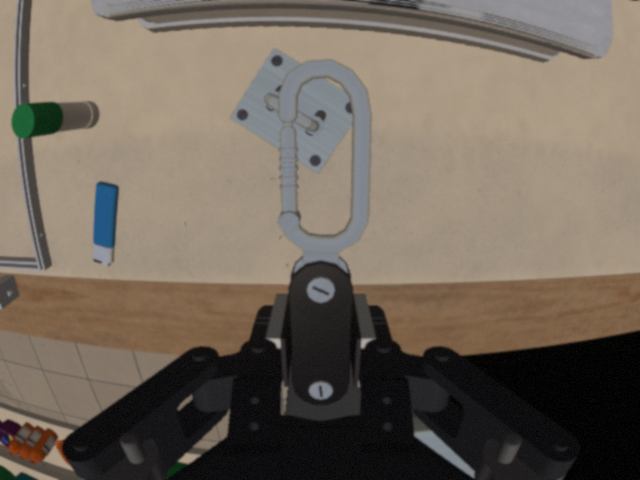

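The wrist view shows the clip held straight ahead, with the gate on the left from (290,215) to (288,125) and the bow at (328,65). The eye plate behind it has screws at (276,61), (351,107), (315,160) and (242,114). The crown runs from (270,103) to (320,118). Next: plate pose, clip pose in the tool frame, and crown.

```bash
python3 - <<'E'
from k import *
s=json.load(open("w2.json")); P=np.array(s["position"]); im=cv2.imread("pics/w2.png")
sc=[onz("wrist",q,4,s) for q in((276,61),(351,107),(315,160),(242,114))]
print(np.array(sc)); c=np.mean(sc,0); print("centre",c, "sides",[np.linalg.norm(sc[i]-sc[(i+1)%4]) for i in range(4)])
for i in range(4):
    d=sc[(i+1)%4]-sc[i]; print(np.degrees(np.arctan2(d[1],d[0])))
# clip points rel. tcp at z=TCP+5
for n,q in(("bow out",(328,60)),("gate mid L",(280,165)),("spine R",(371,165)),("screwF",(321,290)),("screwB",(320,390)),("nose end",(288,127))):
    print(n,(onz("wrist",q,P[2]+(5 if n[0]!='s' else 13),s)-P)[:2])
cv2.imwrite("pics/c2.png",cv2.resize(im[30:250,220:400],None,fx=2.7,fy=2.7,interpolation=cv2.INTER_CUBIC))
E
```

```text
[[537.09 101.89   4.  ]
 [500.45  44.51   4.  ]
 [458.67  72.18   4.  ]
 [496.15 128.92   4.  ]]
centre [498.09  86.88   4.  ] sides [np.float64(68.08407165554223), np.float64(50.11230049918486), np.float64(68.01151580690936), np.float64(49.05861764909868)]
-122.56060158507537
146.48814734042995
56.552668150512005
-33.438022646961045
bow out [102.86  -3.24]
gate mid L [63.94 14.47]
spine R [ 65.05 -18.25]
screwF [16.73 -0.77]
screwB [-35.18  -0.38]
nose end [78.06 11.29]
```

View pics/c2.png

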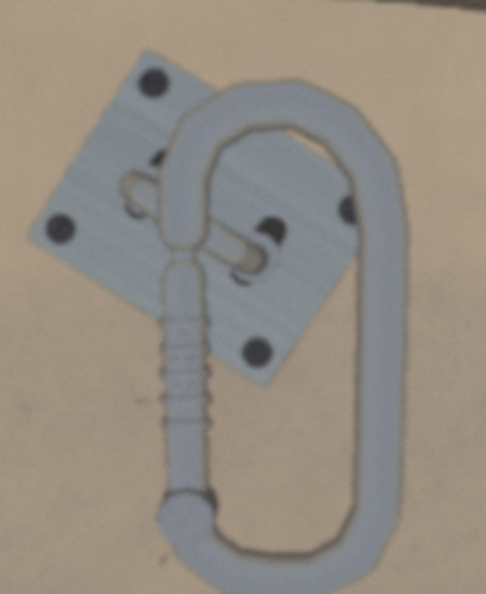

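The crop shows the plate turned about -33°, with the right leg almost end-on below the camera near crop (257,257). Its slot has dark parts at (272,230) and (242,276). The crown's left end is at (130,188).

```bash
python3 - <<'E'
from k import *
s=json.load(open("w2.json"))
c=np.array([498.1,86.9]);a=np.radians(-33.2);X=np.array([np.cos(a),np.sin(a)]);Y=np.array([-X[1],X[0]])
cr=lambda p:(np.array(p)-[220,30])*2.7
for d in(-6,-3,0,3,6):
    L=c+d*X
    print(d,"R leg z4,z34",*[cr(proj("wrist",[*(L-18*Y),z],s)).round(0) for z in(4,34)],"crown top",cr(proj("wrist",[*L,52],s)).round(0),"L leg z4,34",*[cr(proj("wrist",[*(L+18*Y),z],s)).round(0) for z in(4,34)])
E
```

```text
-6 R leg z4,z34 [246. 267.] [243. 271.] crown top [178. 233.] L leg z4,34 [140. 200.] [125. 197.]
-3 R leg z4,z34 [252. 258.] [250. 261.] crown top [185. 223.] L leg z4,34 [146. 192.] [132. 187.]
0 R leg z4,z34 [257. 249.] [256. 251.] crown top [191. 212.] L leg z4,34 [151. 183.] [138. 177.]
3 R leg z4,z34 [263. 241.] [262. 241.] crown top [198. 202.] L leg z4,34 [157. 174.] [144. 168.]
6 R leg z4,z34 [269. 232.] [269. 232.] crown top [205. 191.] L leg z4,34 [163. 165.] [150. 158.]
```

Right leg at about (486.1, 73.2), with the eye about 2.5 mm before the slot middle. I keep heading 0 and lower the clip beside the right leg, leaving 35 mm of lateral offset.

Call:
drive_tool --pt "1 5.4 20 0 0" --pt "1 5.4 30 0 0" --pt "1 5.4 30 30 0" --pt "1 5.4 30 65 0" --pt "1 5.4 30 100 0" --pt "1 5.4 30 125 0" --pt "1 5.4 30 139 0" --pt "1 5.4 30 139 0" --pt "1 5.4 30 139 0" --pt "1 5.4 30 139 0" --pt "1 5.4 30 139 0"

```text
clock: 8.05
position: [417.5, 39.1, 14.3]
ee_rot: [1.0, 0.001, 0.001, -0.001]
contact_force: [-0.8, 0.6, -1.1]
gripper_width: 24.4
grasp_force: 59.3
```

```bash
python3 - <<'E'
from k import *
snap("wrist","w3")
E
```

```text
8.05 [417.5   39.05  14.28] head 0.108574986769704 [ 0.48  0.36 -0.75  0.   -0.46  1.09] [-0.78  0.55 -1.05]
```

View pics/w3.png

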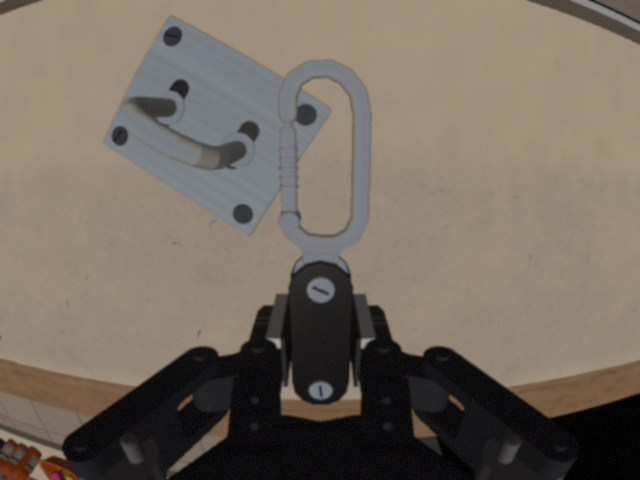

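The wrist view shows the eye left of the clip, with the right leg's foot near (243,148) in its washer and the leg rising to about (205,157). Plate screws are at (173,36), (306,114), (243,214) and (120,136). The clip nose tip is at (288,122).

```bash
python3 - <<'E'
from k import *
s=json.load(open("w3.json"));P=np.array(s["position"])
sc=np.array([onz("wrist",q,4,s) for q in((173,36),(306,114),(243,214),(120,136))]);c=sc.mean(0)[:2]
d=sc[1]-sc[2]+sc[0]-sc[3]; a=np.arctan2(d[1],d[0]); print("centre",c,"yaw",np.degrees(a),[np.linalg.norm(sc[i]-sc[(i+1)%4]) for i in range(4)])
X=np.array([np.cos(a),np.sin(a)]);Y=np.array([-X[1],X[0]])
cr=lambda p:(np.array(p)-[100,50])*4
for e in(-6,-4,-2,0,2):
    A=c+e*X-18*Y;B=c+e*X+18*Y
    print(e,A,"R z4,19,34",*[cr(proj("wrist",[*A,z],s)).round(0) for z in(4,19,34)],"crown",cr(proj("wrist",[*(c+e*X),52],s)).round(0),"L",*[cr(proj("wrist",[*B,z],s)).round(0) for z in(4,34)])
for n,q in(("bow out",(325,59)),("gate L",(280,165)),("spine R",(371,165)),("nose end",(288,123))): print(n,(onz("wrist",q,P[2]+5,s)-P)[:2])
im=cv2.imread("pics/w3.png");cv2.imwrite("pics/c3.png",cv2.resize(im[50:190,100:295],None,fx=4,fy=4,interpolation=cv2.INTER_CUBIC))
E
```

```text
centre [498.    86.47] yaw -33.31678202577055 [np.float64(67.55045883088017), np.float64(50.12968616238941), np.float64(67.70345348763855), np.float64(50.04293500568812)]
-6 [483.1   74.73] R z4,19,34 [536. 429.] [500. 446.] [457. 468.] crown [199. 381.] L [262. 260.] [132. 266.]
-4 [484.77  73.63] R z4,19,34 [545. 413.] [510. 429.] [468. 448.] crown [211. 358.] L [271. 244.] [142. 246.]
-2 [486.44  72.53] R z4,19,34 [555. 397.] [521. 411.] [479. 428.] crown [222. 335.] L [280. 228.] [152. 226.]
0 [488.11  71.43] R z4,19,34 [565. 380.] [532. 393.] [491. 408.] crown [234. 312.] L [288. 212.] [162. 206.]
2 [489.78  70.33] R z4,19,34 [574. 364.] [542. 375.] [503. 388.] crown [246. 288.] L [297. 195.] [172. 186.]
bow out [103.27  -2.01]
gate L [63.87 14.59]
spine R [ 64.   -19.28]
nose end [79.5  11.42]
```

View pics/c3.png

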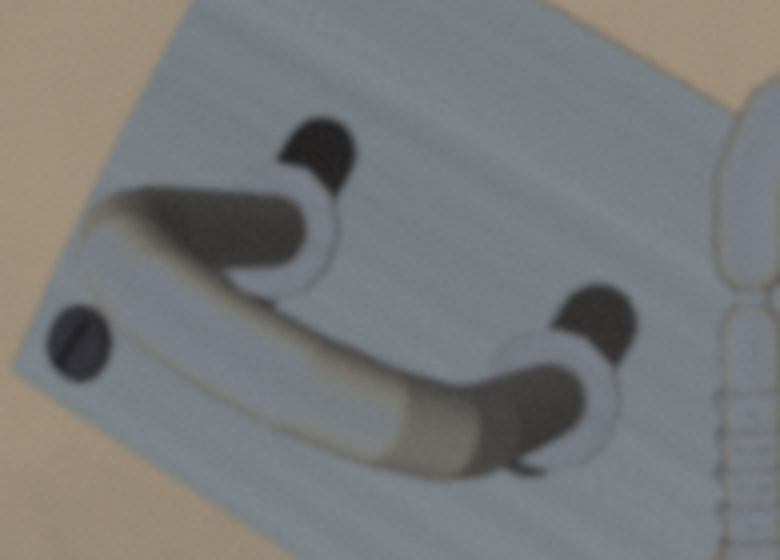

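Both views agree that the leg is at (485.7, 73.0), which is (77.3, 34.5) in the keys' frame. I shift the keys back 1.7 mm, then move left toward the gate in steps.

Call:
drive_tool --pt "1 -1.7 -4 0 0" --pt "1 -1.7 -8 0 0" --pt "1 -1.7 -12 0 0" --pt "1 -1.7 -15 0 0" --pt "1 -1.7 -18 0 0" --pt "1 -1.7 -20 0 0" --pt "1 -1.7 -22 0 0" --pt "1 -1.7 -22 0 0" --pt "1 -1.7 -22 0 0"

```text
clock: 9.0
position: [415.0, 60.5, 13.3]
ee_rot: [1.0, 0.001, -0.0, 0.0]
contact_force: [1.4, -3.8, -1.2]
gripper_width: 24.5
grasp_force: 59.4
```

Call:
drive_tool --pt "1 0 -2 0 0" --pt "1 0 -4 0 0" --pt "1 0 -6 0 0" --pt "1 0 -7 0 0" --pt "1 0 -7 0 0" --pt "1 0 -7 0 0"

```text
clock: 9.6
position: [414.5, 67.5, 13.2]
ee_rot: [1.0, 0.001, -0.001, 0.0]
contact_force: [-0.2, -3.1, -1.4]
gripper_width: 24.3
grasp_force: 59.4
```

```bash
python3 - <<'E'
from k import *
snap("wrist","w4")
im=cv2.imread("pics/w4.png");cv2.imwrite("pics/c4.png",cv2.resize(im[40:270,180:400],None,fx=2.6,fy=2.6,interpolation=cv2.INTER_CUBIC))
E
```

```text
9.6 [414.5   67.45  13.16] head 0.10687669898838195 [ 0.55  0.36 -0.75 -0.   -0.46  1.02] [-0.2  -3.09 -1.44]
```

View pics/c4.png

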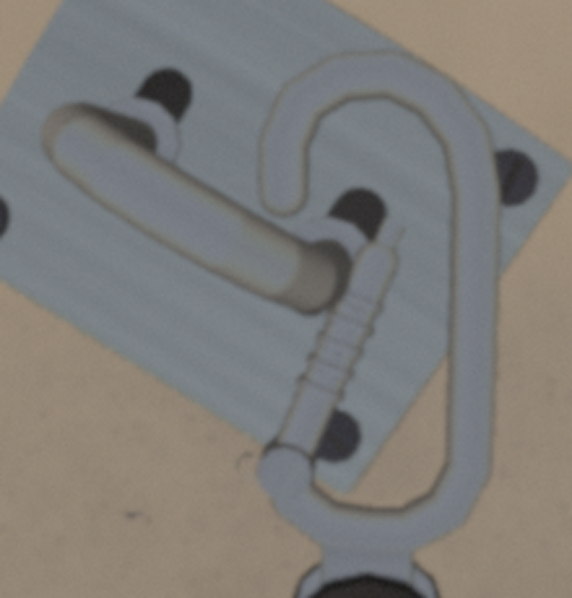

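The crop shows the leg pressing the gate in (about 0.4 rad), just behind the nose tip, with the leg at about (80.3, 6.1) in the keys' frame. The reaction is only 3 N, so I go 4.5 mm further in.

Call:
drive_tool --pt "1 0.5 -1.5 0 0" --pt "1 0.5 -3 0 0" --pt "1 0.5 -4.5 0 0" --pt "1 0.5 -4.5 0 0" --pt "1 0.5 -4.5 0 0"

```text
clock: 10.15
position: [415.1, 72.0, 13.2]
ee_rot: [1.0, 0.001, -0.0, 0.0]
contact_force: [-2.3, -4.0, -0.7]
gripper_width: 24.1
grasp_force: 59.5
```

Call:
drive_tool --pt "1 -1.5 0 0 0" --pt "1 -3 0 0 0" --pt "1 -4.5 0 0 0" --pt "1 -6 0 0 0" --pt "1 -6 0 0 0"

```text
clock: 10.65
position: [408.7, 72.0, 13.2]
ee_rot: [1.0, 0.001, -0.001, 0.0]
contact_force: [-3.0, -2.5, 0.4]
gripper_width: 24.5
grasp_force: 59.5
```

Forces are as expected and the leg is at about (86, 1.6). I carry it past the nose into the bow.

Call:
drive_tool --pt "1 -1.5 0 0 0" --pt "1 -3 0 0 0" --pt "1 -4.5 0 0 0" --pt "1 -6 -0.5 0 0" --pt "1 -7.5 -1.5 0 0" --pt "1 -9 -2.5 0 0" --pt "1 -9 -2.5 0 0" --pt "1 -9 -2.5 0 0"

```text
clock: 11.45
position: [400.8, 74.9, 13.4]
ee_rot: [1.0, 0.001, 0.0, -0.0]
contact_force: [-0.4, -0.6, -0.7]
gripper_width: 24.7
grasp_force: 59.5
```

```bash
python3 - <<'E'
from k import *
snap("wrist","w5")
im=cv2.imread("pics/w5.png");cv2.imwrite("pics/c5.png",cv2.resize(im[40:270,180:400],None,fx=2.6,fy=2.6,interpolation=cv2.INTER_CUBIC))
E
```

```text
11.45 [400.79  74.95  13.4 ] head 0.13581806848963562 [ 0.59  0.35 -0.78  0.   -0.45  0.99] [-0.36 -0.61 -0.71]
```

View pics/c5.png

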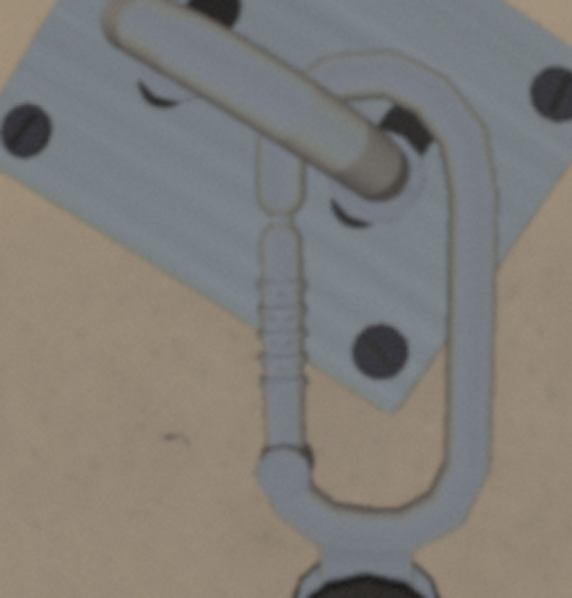

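The gate is shut and the leg stands inside at about (94, -1.3), with the forces back near zero. Now I draw back gently.

Call:
drive_tool --pt "1 -2 0 0 0" --pt "1 -4 0 0 0" --pt "1 -5.5 0 0 0" --pt "1 -6.5 0 0 0" --pt "1 -6.5 0 0 0" --pt "1 -6.5 0 0 0"

```text
clock: 12.1
position: [394.1, 74.7, 13.3]
ee_rot: [1.0, 0.001, 0.0, -0.0]
contact_force: [0.5, 0.6, -0.7]
gripper_width: 24.3
grasp_force: 59.5
```

Call:
drive_tool --pt "1 -0.3 0 0 0" --pt "1 -0.6 0 0 0" --pt "1 -0.6 0 0 0"

```text
clock: 12.4
position: [393.8, 74.8, 13.4]
ee_rot: [1.0, 0.001, 0.0, -0.0]
contact_force: [1.3, -1.3, -1.9]
gripper_width: 24.5
grasp_force: 59.5
```

Call:
drive_tool --pt "1 -0.3 0 0 0" --pt "1 -0.5 0 0 0" --pt "1 -0.5 0 0 0"

```text
clock: 12.7
position: [393.6, 75.0, 13.5]
ee_rot: [1.0, 0.001, 0.001, -0.0]
contact_force: [3.8, -0.6, -2.4]
gripper_width: 24.5
grasp_force: 59.4
```

Call:
drive_tool --pt "1 -0.4 0 0 0" --pt "1 -0.4 0 0 0" --pt "1 -0.4 0 0 0"

```text
clock: 13.0
position: [393.6, 75.1, 13.6]
ee_rot: [1.0, 0.001, 0.001, -0.001]
contact_force: [4.9, -1.8, -1.7]
gripper_width: 24.4
grasp_force: 59.4
```

```bash
python3 -c "
from bench import arm
print(arm.read_state()['contact_force'])"
```

```text
[ 4.8935699  -1.75391594 -1.65789628]
```

About 4 N per mm. Another 0.6 mm should give roughly 7.5 N, and I hold it there.

Call:
drive_tool --pt "1 -0.3 0 0 0" --pt "1 -0.6 0 0 0" --pt "1 -0.6 0 0 0" --pt "1 -0.6 0 0 0" --pt "1 -0.6 0 0 0"

```text
clock: 13.5
position: [393.5, 75.3, 13.7]
ee_rot: [1.0, 0.001, 0.002, -0.001]
contact_force: [6.7, -2.5, -3.2]
gripper_width: 24.5
grasp_force: 59.4
```

Call:
drive_tool --pt "1 0 0 0 0" --pt "1 0 0 0 0" --pt "1 0 0 0 0" --pt "1 0 0 0 0"

```text
clock: 13.9
position: [393.5, 75.3, 13.7]
ee_rot: [1.0, 0.001, 0.002, -0.001]
contact_force: [7.3, -2.7, -3.5]
gripper_width: 24.1
grasp_force: 59.4
```

The pull held at about 8 N for over half a second. I release it, lower the keys and check for contact with the counter.

Call:
drive_tool --pt "1 2 0 0 0" --pt "1 4 0 0 0" --pt "1 4 0 3 0" --pt "1 4 0 6 0" --pt "1 4 0 8 0" --pt "1 4 0 9 0" --pt "1 4 0 9.5 0" --pt "1 4 0 9.5 0" --pt "1 4 0 9.5 0"

```text
clock: 14.8
position: [396.0, 74.7, 3.8]
ee_rot: [1.0, 0.001, 0.0, -0.0]
contact_force: [-0.2, 0.1, -1.1]
gripper_width: 24.0
grasp_force: 59.6
```

Call:
drive_tool --pt "1 0 0 0.6 0" --pt "1 0 0 0.6 0" --pt "1 0 0 0.6 0"

```text
clock: 15.1
position: [395.9, 74.7, 3.2]
ee_rot: [1.0, 0.001, 0.0, -0.0]
contact_force: [-0.2, 0.4, -1.4]
gripper_width: 24.4
grasp_force: 59.6
```

Call:
drive_tool --pt "0.4 0 0 0 0" --pt "0.2 0 0 0 0" --pt "0 0 0 0 0" --pt "-0.3 0 0 0 0" --pt "-0.5 0 0 0 0" --pt "-0.5 0 0 0 0" --pt "-0.5 0 0 0 0" --pt "-0.5 0 0 0 0"

```text
clock: 15.9
position: [395.9, 74.7, 3.2]
ee_rot: [1.0, 0.001, -0.0, 0.0]
contact_force: [-0.2, -0.0, 0.7]
gripper_width: 64.1
grasp_force: 0.0
```

Call:
drive_tool --pt "-0.5 0 0 -8 0" --pt "-0.5 0 0 -20 0" --pt "-0.5 0 0 -50 0" --pt "-0.5 0 0 -90 0" --pt "-0.5 0 0 -130 0" --pt "-0.5 0 0 -150 0" --pt "-0.5 0 0 -150 0" --pt "-0.5 0 0 -150 0"

```text
clock: 16.7
position: [395.5, 74.6, 153.5]
ee_rot: [1.0, 0.001, 0.0, -0.0]
contact_force: [-0.4, -0.3, 0.1]
gripper_width: 64.2
grasp_force: 0.0
```

```bash
python3 - <<'E'
from k import *
snap("wrist","w6")
im=cv2.imread("pics/w6.png");cv2.imwrite("pics/c6.png",im)
E
```

```text
16.7 [395.54  74.57 153.53] head 0.09252494232742846 [ 0.59  0.08 -0.62 -0.   -0.87  0.98] [-0.38 -0.27  0.07]
```

View pics/w6.png

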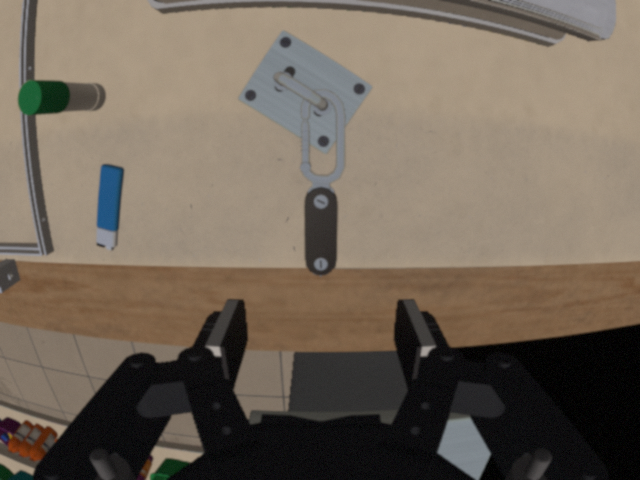

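The keys lie flat and released. The gate is shut, the right leg at (322,108) is inside the loop, and the lighter and glue stick are undisturbed. The body's tail hangs only slightly over the counter edge, with its weight well on the counter. I'm handing the job in.

```bash
python3 - <<'E'
from k import *
s=json.load(open("w6.json"))
a,b=[onz("wrist",q,16,s) for q in((320.5,201.5),(320,264.5))];print(a,b,np.linalg.norm(a-b))
print(arm.job_done())
E
```

```text
[412.35  74.06  16.  ] [359.8   74.37  16.  ] 52.55706156532801
the job is handed in; nothing more can be done
None
```

The keys are clipped to the eye's right leg, the catch was tested with a pull of about 8 N, and they were laid down flat and released, still clipped; the job is handed in, but no verdict came back.

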